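# Clamp down the lid of the ice-cream well

### The job

Fasten the lid of the ice-cream well, pushing with the fingertips only: push the hold-down bar by its knob clockwise, seen from above, until it lies straight across the middle of the lid with its knob over the lid's centre, and then turn the loose wing nut above it clockwise with repeated strokes on its wings until it is fully home and turns no further. Push gently, do not pinch or grip the knob or the nut, and leave the cups, jar, bottle, can, spoon and scoop where they are.

Things in the scene. Friction and masses are not known exactly. Their poses are not given: they have to be found in the camera images.
- well: the ice-cream well: fixed steel counter unit 260 (its x) by 300 (its y) by 70 mm high; origin on the table under it, it spans x -145..115, y -150..150 of its own frame; x points to its back, z up. On its top: a round lid, an upstand at the back, and a stud carrying the hold-down bar and, above that, the wing nut. A cup and a jar stand on its left half (y about 120)
- lid (a point): centre of the top of the round white lid: radius 74 mm, top 80 above the table, at (-60, 0) in the unit's frame; axes as the unit's
- upstand (a point): middle of the front face of the upright steel upstand, at its top edge: x = 99, y = 0 in the unit's frame, 115 mm above the table; 140 wide along the unit's y, 8 thick. It stands 44 behind the stud axis, so a finger does not pass between it and the wing nut
- bar (a joint): angle q of the hold-down bar about the stud (rad), growing clockwise seen from above. The bar points (1.5 - q) rad counter-clockwise of the unit's -x direction: at small q to the unit's right (-y), off the lid; at 1.5 straight along -x, across the lid's middle, knob over the lid's centre. It has no stop there (it turns on to 2.3). Stays where left; about 1 N at the knob moves it
- bar_knob (a point): centre of the top of the bar's upright black knob: round, 18 mm diameter, 34 tall above the bar, its top 124 above the table, 115 from the stud axis. The bar is 16 wide, its underside 82 and its top 90 above the table
- wing_nut (a joint): angle of the wing nut (rad), growing clockwise seen from above (tightening); it sinks 4 mm per turn. 12.0 is home: it bears on the bar and turns no further (a hard stop). Starts 5.5 to 9 rad loose, stays where left; about 1 N on a wing turns it
- nut_top (a point): centre of the nut's hub top, on the stud axis (x = 55, y = 0 in the unit's frame); 108 mm above the table when home, up to 6 more when loose; z up, x along one wing. Brass: two opposite upright flat wings, 6 thick, reaching 36 from the axis and from 12 below to 14 above this point; hub 28 wide at its foot, 20 at its top. The stud's tip stands about 138 above the table
- wing_a (a point): a point in the middle of one wing's thickness, 30 mm from the stud axis, 2 above the height of nut_top
- cup: an ice-cream cup, 60 wide, 55 tall, standing on the unit's left half (sizes in mm; origin under its centre); a bystander
- jar: a small amber jar with a white cap, 44 wide, 50 tall, standing on the unit's left half (sizes in mm; origin under its centre); a bystander
- cup_stack: a stack of paper cups, 76 wide, 130 tall, on the table to the left (sizes in mm; origin under its centre); a bystander
- sauce: a red sauce bottle, 56 wide, 160 tall, on the table to the left (sizes in mm; origin under its centre); a bystander
- can: an orange drink can, 66 wide, 115 tall, on the table to the right (sizes in mm; origin under its centre); a bystander
- spoon: a spoon lying on the table to the right; a bystander
- scoop: an ice-cream scoop, 200 long, lying on the table to the left; origin at the join of handle and shank; a bystander

How it is judged:
On the way, in this order (a step that is already met when the one before it is completed fails the run):
1. the hold-down bar lies straight across the middle of the lid (within 0.12 rad), the nut not yet home (value of joint bar between 1.38 and 1.62 rad and not (value of joint wing_nut above 11.7 rad)), for 0.2 s.
2. the wing nut is turned home (within 0.3 rad) with the bar still across the lid (value of joint bar between 1.38 and 1.62 rad and value of joint wing_nut above 11.7 rad), for 0.2 s.
At the end, for the whole second after the job is handed in: the bar lies straight across the lid within 0.12 rad and the wing nut is within 0.3 rad of home, both at rest (all of step 2 and velocity of joint wing_nut between -0.05 and 0.05 rad/s and velocity of joint bar between -0.05 and 0.05 rad/s); the robot touches nothing.
It fails at once if the wing nut is pinched or forced (over 35 N from the fingers) (contact force between the fingers and wing_nut above 35 N).
It fails at once if the bar or its knob is pinched or forced (over 35 N from the fingers) (contact force between the fingers and bar above 35 N).
It fails at once if a bystander is lifted, pushed away (over 30 mm) or knocked over (distance of any of cup, jar, cup_stack, sauce, can, spoon, scoop from where it was at the start of the episode above 0.03 m or angle between any of cup, jar, cup_stack, sauce, can's own z axis and vertical above 0.6 rad).
It also fails if it takes over 64 s, if anything falls off the work surface, if the arm or the gripper's body presses on something with over 40 N, if the wrist force passes 120 N, or if a joint passes its speed limit or range.

### The arm

A 7-joint arm with a two-finger parallel gripper is mounted at the origin on the work surface. World frame = base frame: x ahead of the robot, y to its left, z up, the work surface at z = 0. Lengths are in m, angles in rad, forces in N, time in s.
With the tool pointing down it reaches from about 0.4 to 0.85 m from the base axis. Payload 4.5 kg.
Tool frame: the origin (TCP) lies between the finger pads; the fingertips stand 11 mm ahead of it and the grasp point (between the pads) lies 8 mm behind it (r.tip_reach is the distance from the TCP to the fingertips, in m); x points along the fingers, y is the direction in which the jaws open and shut, and the axes are right-handed (so a half turn about x gives the same grasp; the last joint's range is limited). The gripper opens to 88 mm and grips with 3 to 60 N. Pads are 18 mm wide; open, the fingers measure 123 mm over their backs; the gripper's body (75 mm by 187 mm) begins 45 mm behind the grasp point.
Start: joints at [-1.082, 0.689, -0.195, 1.565, 0.157, 0.902, -0.215], TCP at [0.275, 0.561, 0.25] pointing down, gripper open.
Joint ranges: [-3.01, 3.01], [-0.46, 2.08], [-1.47, 1.51], [0.13, 2.56], [-1, 4.14], [0.04, 2.09], [-2.66, 2.66]. Speed limits (rad/s): [2.57, 2.57, 3.14, 3.14, 3.14, 3.14, 3.14].

### API

Orientations are given as a unit quaternion [x, y, z, w].
In Python, from plant import r gives the robot as it stands.
- The arm moves only by the tool drive_tool, never from a script. Its argument "deltas" is a list of rows, each a list of 3 entries, a list of its own where there are three numbers: the turn, a rotation vector about the tool's x, y, z in degrees, then the shift along the tool's x, y, z in cm, then the finger opening in cm, from 0 to 8.81. A call has 1 to 12 rows; each row shifts and turns the commanded pose from where the row before left it, along the tool's axes as they then stand; what a row does not reach is not made up. A row lasts 1/12 s, in which the tool goes at most 41.7 mm and 7.16 degrees, less where a joint would pass 70% of its speed; a pose out of reach is approached as far as the arm can. A call is refused whole if a number of a shift passes 4.17 or a number of a turn 7.16, either way. A call with a gripper value outside its range is refused whole. The fingers move at their own pace and stop on an object; "force" is the grip in N (left out, the last holds). Time passes only in rows, so rows that do not move let the fingers close. It gives the time, the measured TCP pose, the force and the opening at its end, in the units of the state.
- r.get_state(): the state, without advancing time (a new reading comes with each control period).
- r.snapshot(name): name is "scene" or "side" or "wrist"; returns a dict with "color" (384x512x3 uint8, red, green, blue), "fov_y" (degrees; the focal length in pixels is half the picture's height over the tangent of half this angle, whatever the lens; pixels are square), "cx", "cy" (the principal point, pixels), "extrinsics" (4x4, takes a point from world to camera coordinates); the wrist camera has in their place "tool_from_camera" (4x4, takes a point from camera to tool coordinates, whose origin is the TCP and whose axes are the tool frame's). Camera axes: x right, y up, looking along -z (the intrinsics and any distortion apply to the point x, -y, -z); pixel columns grow to the right and rows downward; lengths in m; the calibration is good to about 2 mm. The wrist camera is an equidistant fisheye: a pixel r from the principal point sees the ray r / f radians off the axis. A picture is of the moment at which its call begins: read the wrist's pose just before it. There is no depth.
- r.finish_job(): hands the job in, once; it reports no verdict.
The state is a dict: "clock": time; "q": joint angles; "qd": joint speeds; "joint_torque": joint torques, N m; "tool_pos": TCP position; "eef_rot": TCP orientation; "contact_force": force on the tool from outside, world axes, zero at the start; "moment": the same for the moment, N m; "opening": opening from 0.0 (shut) to 1.0 (fully open).
Only numpy, scipy, OpenCV 4.12 (cv2) and the standard library are available. Lean on these libraries where they do the work, as an engineer would, in place of code of your own. Each camera call takes 0.05 s, during which the arm holds its last target. There are 200 camera calls.

## Working session

There is one attempt and no reset: what is moved stays moved. The work goes in short steps, Python scripts to look and compute and a tool call to move; the robot and the scene stay as the last step left them, time stands still between calls to the robot, and variables do not carry over. Pictures are saved under pics/ and viewed, about 8 in all and at most 12, crops included, and the job is handed in when it is done.

Besides the shell and the picture viewer there is one more tool, called after "Call:" in YAML: its name, and indented under it one key for each argument. drive_tool: Moves the arm, as the interface text tells. Its arguments: {"type":"object","properties":{"deltas":{"type":"array","items":{"type":"array"}},"force":{"type":"number"}},"required":["deltas"]}

```bash
ls; mkdir -p pics; python3 - <<'E'
from plant import r
import cv2,numpy as np
s=r.get_state();print(s)
for n in("scene","side"):
    d=r.snapshot(n);cv2.imwrite(f"pics/{n}0.png",cv2.resize(d["color"][:,:,::-1],None,fx=1.5,fy=1.5));np.savez(f"pics/{n}0.npz",**d);print(n,d["fov_y"],d["cx"],d["cy"],d["extrinsics"].round(3).tolist(),d.keys())
E
```

```text
pics
{'clock': 0.0, 'q': array([-1.08220348,  0.68994803, -0.1944733 ,  1.56635013,  0.1573081 ,
        0.90248973, -0.2150808 ]), 'qd': array([-0.00013286, -0.00124182, -0.00017465, -0.00061832, -0.00095069,
       -0.00102542,  0.00076383]), 'joint_torque': array([ 4.81215156e-04, -5.27558863e+01, -1.26635112e+00, -1.53428596e+01,
       -5.25837159e-02,  6.71076647e-03,  1.70636367e-04]), 'tool_pos': array([0.27434446, 0.56088984, 0.24892979]), 'eef_rot': array([ 0.15875181,  0.68899557, -0.16001711,  0.68882327]), 'contact_force': array([0.63159983, 0.58116837, 0.69009   ]), 'moment': array([ 0.04984463, -0.02472972,  0.01180307]), 'opening': 1.002666940587113}
scene 57.68240992376363 248.5172150769408 191.27939140858348 [[-0.505, 0.863, -0.007, 0.285], [-0.545, -0.313, 0.778, 0.207], [0.669, 0.397, 0.628, -1.424], [0.0, 0.0, 0.0, 1.0]] dict_keys(['color', 'fov_y', 'cx', 'cy', 'extrinsics'])
side 45.70164240548681 257.45602352457297 192.5311705623592 [[0.951, -0.308, -0.019, -0.494], [0.169, 0.469, 0.867, -0.174], [-0.258, -0.828, 0.498, -1.177], [0.0, 0.0, 0.0, 1.0]] dict_keys(['color', 'fov_y', 'cx', 'cy', 'extrinsics'])
```

View pics/scene0.png

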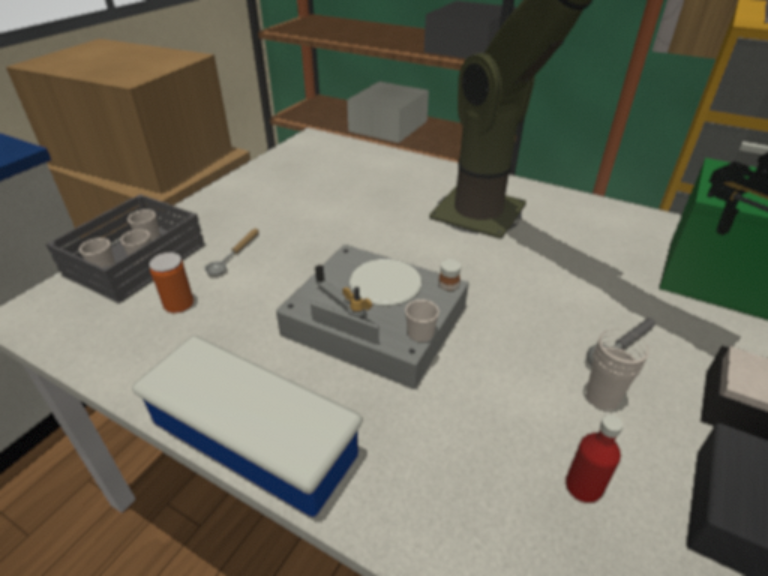

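View pics/side0.png

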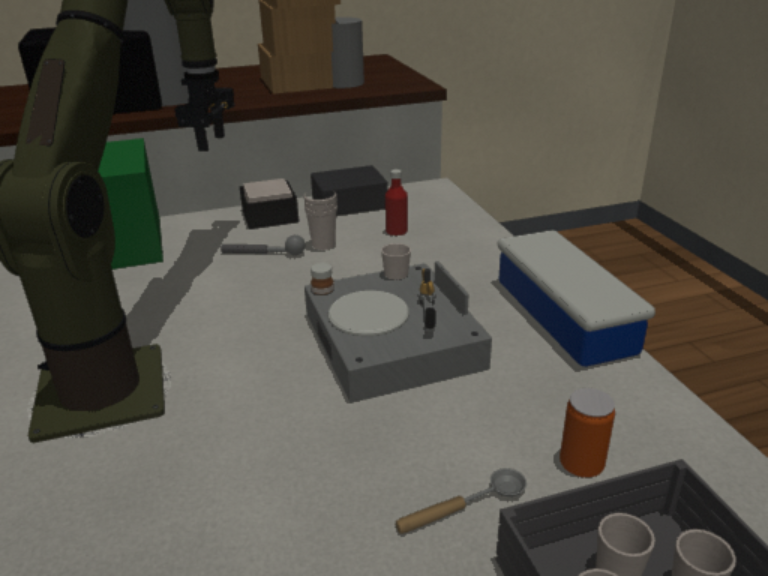

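Scene view (1.5x): lid centre ~(386,281), knob top (319,267), stud tip (356,290). Side view: lid (368,312), knob top (430,311), stud tip (427,270). The can, spoon and left-hand items are all clear of the well.

```bash
cat > h.py <<'E'
import numpy as np,cv2
from scipy.spatial.transform import Rotation as R
def ray(d,u,v):
    f=192/np.tan(np.radians(float(d["fov_y"]))/2);E=d["extrinsics"]
    c=np.array([(u-d["cx"])/f,-(v-d["cy"])/f,-1]);return -E[:3,:3].T@E[:3,3],E[:3,:3].T@c
def onz(d,u,v,z):
    o,w=ray(d,u,v);return o+w*(z-o[2])/w[2]
def proj(d,p):
    f=192/np.tan(np.radians(float(d["fov_y"]))/2);E=d["extrinsics"];c=E[:3,:3]@p+E[:3,3]
    return d["cx"]-f*c[0]/c[2], d["cy"]+f*c[1]/c[2]
def tri(a,b):
    (o1,w1),(o2,w2)=a,b
    A=np.c_[w1,-w2];s=np.linalg.lstsq(A,o2-o1,rcond=None)[0]
    p,q=o1+s[0]*w1,o2+s[1]*w2;return (p+q)/2,np.linalg.norm(p-q)
E
python3 - <<'E'
from h import *
S=dict(np.load("pics/scene0.npz"));D=dict(np.load("pics/side0.npz"))
P={"knob":((319,267),(430,309),.124),"stud":((356,289),(427,269),.138)}
for n,(a,b,z) in P.items():
    a=np.array(a)/1.5;b=np.array(b)/1.5
    print(n,onz(S,*a,z).round(4),onz(D,*b,z).round(4),tri(ray(S,*a),ray(D,*b)))
for n,d,c in(("s",S,(386,281)),("d",D,(368,312))):
    im=d["color"].astype(np.uint8);u,v=int(c[0]/1.5),int(c[1]/1.5)
    hit=np.all(abs(im.astype(int)-im[v,u])<22,2).astype(np.uint8)
    k,l=cv2.connectedComponents(hit);m=(l==l[v,u]).astype(np.uint8)
    ct=max(cv2.findContours(m,0,2)[0],key=cv2.contourArea);ct=cv2.convexHull(ct)
    p=np.array([onz(d,*q,.08)[:2] for q in ct[:,0]]).astype(np.float32)*1000
    print(n,m.sum(),cv2.minEnclosingCircle(p),cv2.fitEllipse(p))
im=np.hstack([cv2.resize(S["color"][150:260,175:320,::-1],None,fx=2.7,fy=2.7,interpolation=2),cv2.resize(D["color"][150:260,195:340,::-1],None,fx=2.7,fy=2.7,interpolation=2)])
cv2.imwrite("pics/crop.png",im)
E
```

```text
knob [ 0.5576 -0.1243  0.124 ] [ 0.5569 -0.131   0.124 ] (array([ 0.55723461, -0.12636557,  0.12200333]), np.float64(0.003013565350604563))
stud [ 0.594  -0.0163  0.138 ] [ 0.5934 -0.0207  0.138 ] (array([ 0.59379066, -0.01739067,  0.1367322 ]), np.float64(0.0018440078554461529))
s 64973 ((430.7082824707031, -97.8810043334961), 714.7929077148438) ((469.2062072753906, -152.94952392578125), (1140.527099609375, 1500.072509765625), 172.4031219482422)
d 1198 ((475.82855224609375, -30.7360782623291), 73.4252700805664) ((476.02020263671875, -30.880367279052734), (142.96888732910156, 147.28196716308594), 163.2216033935547)
```

View pics/crop.png

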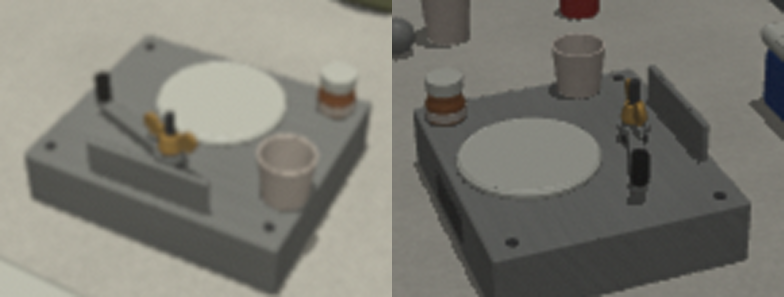

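Crop: bar to the right of the lid, knob clear, nut wings visible in brass. Lid fit radius 73 and stud-lid distance 0.118 (0.115 expected) hold up.

```bash
cat >> h.py <<'E'
def pose(r):
    s=r.get_state();return np.array(s["tool_pos"]),R.from_quat(s["eef_rot"])
def go(r,p,psi=None,s=None):
    "tool-frame shift (cm) and turn (deg about tool x) from here to world p, yaw psi(deg) of tool y, pointing down"
    P,Q=pose(r);y=Q.as_matrix()[:,1];c=np.degrees(np.arctan2(y[1],y[0]))
    print("at",P.round(4),"yaw %.1f"%c,"xaxis",Q.as_matrix()[:,0].round(3))
    print("shift cm (tool now)",(100*Q.inv().apply(np.array(p)-P)).round(2))
    if psi is not None: print("turn about x, deg",round((c-psi+180)%360-180,1))
E
python3 - <<'E'
from h import *
from plant import r
go(r,[.54,-.05,.33],0)
print(R.from_quat(r.get_state()["eef_rot"]).as_matrix().round(3),r.snapshot("wrist")["tool_from_camera"].round(3))
E
```

```text
at [0.2743 0.561  0.249 ] yaw 63.9 xaxis [-0.001 -0.002 -1.   ]
shift cm (tool now) [ -8.02 -43.24  50.7 ]
turn about x, deg 63.9
[[-0.001  0.439  0.898]
 [-0.002  0.898 -0.439]
 [-1.    -0.002  0.   ]] [[ 0.     0.257 -0.966 -0.136]
 [ 1.     0.     0.     0.001]
 [ 0.    -0.966 -0.257 -0.065]
 [ 0.     0.     0.     1.   ]]
```

Call:
drive_tool:
  deltas:
    - [[0,0,0],[-0.48,-2.54,2.98],0]
    - [[0,0,0],[-0.48,-2.54,2.98],0]
    - [[0,0,0],[-0.48,-2.54,2.98],0]
    - [[0,0,0],[-0.48,-2.54,2.98],0]
    - [[0,0,0],[-0.48,-2.54,2.98],0]
    - [[0,0,0],[-0.48,-2.54,2.98],0]
    - [[0,0,0],[-0.48,-2.54,2.98],0]
    - [[0,0,0],[-0.48,-2.54,2.98],0]
    - [[0,0,0],[-0.48,-2.54,2.98],0]
    - [[0,0,0],[-0.48,-2.54,2.98],0]
    - [[0,0,0],[-0.48,-2.54,2.98],0]
    - [[0,0,0],[-0.48,-2.54,2.98],0]
  force: 10

```text
clock: 1.15
tool_pos: [0.4622, 0.1286, 0.3075]
eef_rot: [0.159, 0.689, -0.159, 0.689]
contact_force: [0.2, 0.7, 0.6]
opening: 0.12
```

Call:
drive_tool:
  deltas:
    - [[0,0,0],[-0.48,-2.54,2.98],0]
    - [[0,0,0],[-0.48,-2.54,2.98],0]
    - [[0,0,0],[-0.48,-2.54,2.98],0]
    - [[7,0,0],[0,0,0],0]
    - [[7,0,0],[0,0,0],0]
    - [[7,0,0],[0,0,0],0]
    - [[7,0,0],[0,0,0],0]
    - [[7,0,0],[0,0,0],0]
    - [[7,0,0],[0,0,0],0]
    - [[7,0,0],[0,0,0],0]
    - [[7,0,0],[0,0,0],0]
    - [[0,0,0],[0,0,0],0]

```text
clock: 2.15
tool_pos: [0.5086, 0.023, 0.3215]
eef_rot: [0.465, 0.533, -0.465, 0.533]
contact_force: [0.5, -0.5, 0.9]
opening: 0.005
```

```bash
cat >> h.py <<'E'
def wsnap(r,n):
    P,Q=pose(r);d=r.snapshot("wrist");d["P"]=P;d["Q"]=Q.as_matrix();np.savez(f"pics/{n}.npz",**d)
    cv2.imwrite(f"pics/{n}.png",cv2.resize(d["color"][:,:,::-1],None,fx=1.5,fy=1.5,interpolation=2));return d
def wray(d,u,v):
    f=192/np.tan(np.radians(float(d["fov_y"]))/2);dx,dy=u-d["cx"],v-d["cy"];rr=np.hypot(dx,dy)+1e-9;t=rr/f
    c=np.array([np.sin(t)*dx/rr,-np.sin(t)*dy/rr,-np.cos(t)]);T=d["tool_from_camera"]
    return d["P"]+d["Q"]@T[:3,3],d["Q"]@T[:3,:3]@c
def wonz(d,u,v,z):
    o,w=wray(d,u,v);return o+w*(z-o[2])/w[2]
E
python3 - <<'E'
from h import *
from plant import r
d=wsnap(r,"w1");go(r,[.54,-.05,.33],6);s=r.get_state();print(s["clock"],s["q"].round(2),s["contact_force"],d["fov_y"],s["opening"])
E
```

```text
at [0.5086 0.023  0.3215] yaw 8.1 xaxis [-0. -0. -1.]
shift cm (tool now) [-0.85  2.08  7.67]
turn about x, deg 2.1
2.2 [-0.16  0.44  0.04  1.82 -0.02  0.88  0.03] [-0.23162412 -0.10754961  0.42824327] 65.70646984690485 0.00536227722896873
```

View pics/w1.png

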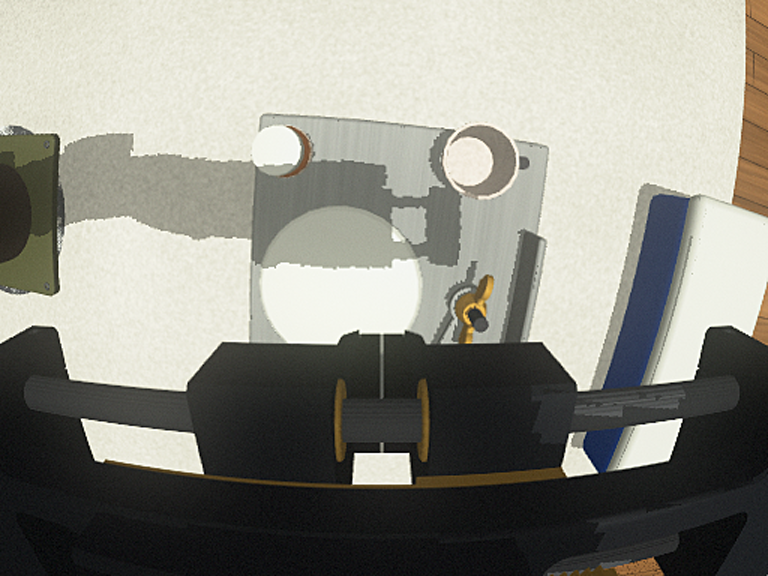

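Wrist view (image right = world +x, up = +y): lid ~(342,288), stud tip (480,321), wing end (488,280). The fingers hide the knob. I'll back off to −y and look again.

Call:
drive_tool:
  deltas:
    - [[2,0,0],[0,0.5,3.6],0]
    - [[0,0,0],[0.3,0.5,3.6],0]
    - [[0,0,0],[0.3,0.5,3.6],0]
    - [[0,0,0],[0.3,0.5,3.6],0]
    - [[0,0,0],[0.3,0.5,3.6],0]
    - [[0,0,0],[0.3,0.5,3.6],0]
    - [[0,0,0],[0,0,0],0]
    - [[0,0,0],[0,0,0],0]

```text
clock: 2.87
tool_pos: [0.5616, -0.1913, 0.306]
eef_rot: [0.474, 0.525, -0.474, 0.525]
contact_force: [-0.6, 0.0, -0.6]
opening: 0.006
```

```bash
python3 - <<'E'
from h import *
from plant import r
d=wsnap(r,"w2");go(r,[.58,-.14,.12],6)
E
```

```text
at [ 0.5618 -0.1888  0.3062] yaw 6.0 xaxis [-0.001  0.001 -1.   ]
shift cm (tool now) [18.62  2.33 -4.64]
turn about x, deg -0.0
```

View pics/w2.png

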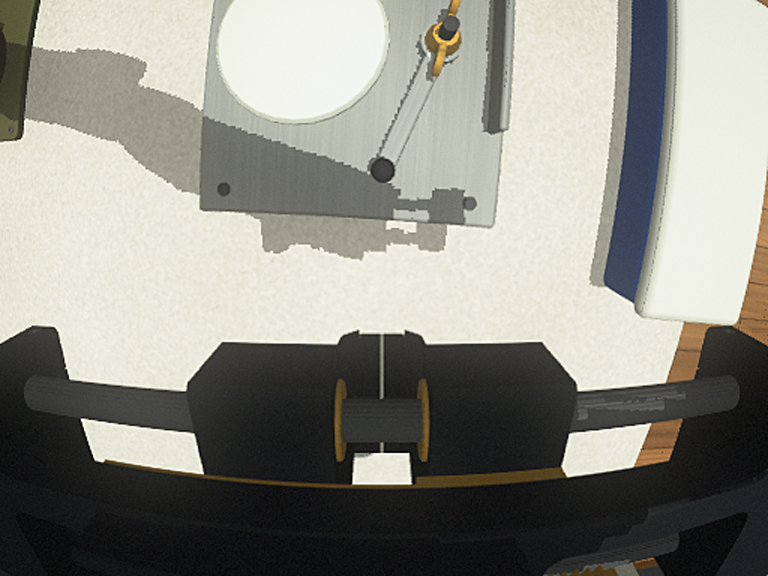

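```bash
python3 - <<'E'
from h import *
a=dict(np.load("pics/w1.npz"));b=dict(np.load("pics/w2.npz"))
q=lambda d,u,v,z:(1000*wonz(d,u/1.5,v/1.5,z)).round(1)
print("knob",q(b,382,166,.124),"stud w2",q(b,451,23,.138),"w1",q(a,482,323,.138))
print("wing near",q(b,437,72,.125),"far w1",q(a,488,280,.125))
print("corner FR",q(b,201,209,.07),"BR",q(b,497,227,.07),"FL",q(a,262,114,.07),"BL",q(a,549,146,.07))
for d,n in((a,"a"),(b,"b")):
    im=d["color"].astype(int);m=((im.min(2)>150)).astype(np.uint8)
# lid edge points, w2
P=np.array([q(b,u,v,.08)[:2] for u,v in((217,48),(389,45),(302,123),(245,100),(360,103))]+[q(a,u,v,.08)[:2] for u,v in((342,206),(421,285),(261,285),(400,230),(285,230))])
A=np.c_[2*P,np.ones(len(P))];s=np.linalg.lstsq(A,(P**2).sum(1),rcond=None)[0];print("lid",s[:2],np.sqrt(s[2]+s[0]**2+s[1]**2))
E
```

```text
knob [ 555.9 -124.3  124. ] stud w2 [592.4 -17.7 138. ] w1 [593.3 -16.3 138. ]
wing near [587.4 -52.2 125. ] far w1 [594.7  15.2 125. ]
corner FR [ 400.7 -172.4   70. ] BR [ 659.  -163.9   70. ] FL [390.2 124.3  70. ] BL [645.9 133.3  70. ]
lid [479.8017964  -21.30922078] 72.69699729865657
```

Unit yaw 2.0°, stud at (0.5935, −0.017), bar at 250.7° (target 182°), wings at 84°/264°; corners, lid radius 72.7 and bar length 114 agree with the given sizes. Next I move in behind the knob.

Call:
drive_tool:
  deltas:
    - [[0,0,0],[0,1.3,-2.6],0]
    - [[0,0,0],[0,1.3,-2.6],0]
    - [[-6.5,0,0],[1.2,0,0],0]
    - [[-6.5,0,0],[1.2,0,0],0]
    - [[-6.5,0,0],[1.2,0,0],0]
    - [[-6.5,0,0],[1.2,0,0],0]
    - [[-6.5,0,0],[1.2,0,0],0]
    - [[-6.5,0,0],[1.2,0,0],0]
    - [[-6.5,0,0],[1.2,0,0],0]
    - [[-6.5,0,0],[1.2,0,0],0]
    - [[-6.5,0,0],[1.2,0,0],0]
    - [[-6.5,0,0],[1.2,0,0],0]

```text
clock: 3.92
tool_pos: [0.5827, -0.1315, 0.1866]
eef_rot: [0.114, 0.698, -0.113, 0.698]
contact_force: [0.3, -0.5, -0.4]
opening: 0.009
```

Call:
drive_tool:
  deltas:
    - [[0,0,0],[0,0,0],0]
    - [[0,0,0],[0,0,0],0]

```text
clock: 4.08
tool_pos: [0.5823, -0.1323, 0.1867]
eef_rot: [0.117, 0.698, -0.116, 0.697]
contact_force: [-0.4, 0.6, 0.5]
opening: 0.008
```

```bash
python3 - <<'E'
from h import *
from plant import r
d=wsnap(r,"w3");go(r,[.5824,-.1336,.113],70.7);print(r.get_state()["q"].round(2))
E
```

```text
at [ 0.5829 -0.1327  0.1873] yaw 70.9 xaxis [ 0.001  0.001 -1.   ]
shift cm (tool now) [ 7.43 -0.11 -0.02]
turn about x, deg 0.2
[ 0.29  0.74 -0.26  1.71  0.26  0.73  1.15]
```

View pics/w3.png

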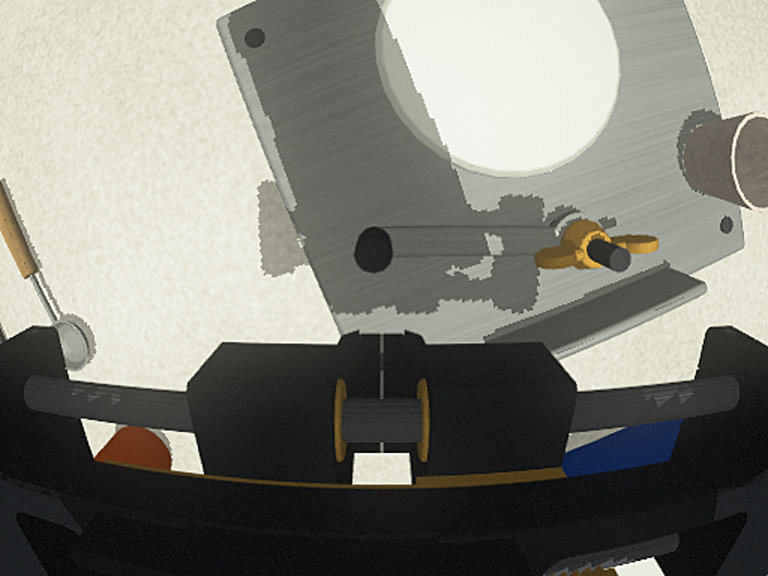

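Knob at (374,250) sits straight ahead of the fingertips (382,335), as planned. I'll descend and approach.

Call:
drive_tool:
  deltas:
    - [[0,0,0],[2,0,0],0]
    - [[0,0,0],[2,0,0],0]
    - [[0,0,0],[2,0,0],0]
    - [[0,0,0],[1.4,0,0],0]
    - [[0,0,0],[0,-0.1,-0.4],0]
    - [[0,0,0],[0,0,-0.4],0]
    - [[0,0,0],[0,0,0],0]

```text
clock: 4.72
tool_pos: [0.5745, -0.1319, 0.114]
eef_rot: [0.117, 0.697, -0.117, 0.698]
contact_force: [1.2, 0.9, -0.3]
opening: 0.004
```

Call:
drive_tool:
  deltas:
    - [[2.9,0,0],[0,-0.08,-0.57],0]
    - [[2.9,0,0],[0,-0.08,-0.57],0]
    - [[2.9,0,0],[0,-0.08,-0.57],0]
    - [[2.9,0,0],[0,-0.08,-0.57],0]
    - [[2.9,0,0],[0,-0.08,-0.57],0]
    - [[2.9,0,0],[0,-0.08,-0.57],0]
    - [[2.9,0,0],[0,-0.08,-0.57],0]
    - [[2.9,0,0],[0,-0.08,-0.57],0]
    - [[2.9,0,0],[0,-0.08,-0.57],0]
    - [[2.9,0,0],[0,-0.08,-0.57],0]
    - [[2.9,0,0],[0,-0.08,-0.57],0]
    - [[2.9,0,0],[0,-0.08,-0.57],0]

```text
clock: 5.72
tool_pos: [0.5146, -0.1021, 0.1143]
eef_rot: [0.321, 0.629, -0.321, 0.631]
contact_force: [-1.7, -2.1, -0.1]
opening: 0.003
```

```bash
cat >> h.py <<'E'
S=np.array([.5935,-.017])
def rel(r):
    "stud seen from the TCP in tool axes (mm), yaw, force in tool axes"
    P,Q=pose(r);t=Q.inv().apply(np.r_[S,P[2]]-P)*1000;y=Q.as_matrix()[:,1]
    s=r.get_state();print("t",round(s["clock"],2),"stud in tool y,z mm",t[1:].round(1),"z",P[2].round(4),"yaw %.1f"%np.degrees(np.arctan2(y[1],y[0])),"F tool",Q.inv().apply(s["contact_force"]).round(1),"tilt",Q.as_matrix()[:2,0].round(3))
E
python3 - <<'E'
from h import *
from plant import r
rel(r)
E
```

```text
t 5.72 stud in tool y,z mm [113.9 -22.6] z 0.1143 yaw 35.9 F tool [ 0.1 -2.6  0.7] tilt [ 0.002 -0.001]
```

Call:
drive_tool:
  deltas:
    - [[2.9,0,0],[0,-0.08,-0.57],0]
    - [[2.9,0,0],[0,-0.08,-0.57],0]
    - [[2.9,0,0],[0,-0.08,-0.57],0]
    - [[2.9,0,0],[0,-0.08,-0.57],0]
    - [[2.9,0,0],[0,-0.08,-0.57],0]
    - [[2.9,0,0],[0,-0.08,-0.57],0]
    - [[2.9,0,0],[0,-0.08,-0.57],0]
    - [[2.9,0,0],[0,-0.08,-0.57],0]
    - [[2.9,0,0],[0,-0.08,-0.57],0]
    - [[2.9,0,0],[0,-0.08,-0.57],0]
    - [[2,0,0],[0,-0.05,-0.4],0]
    - [[0,0,0],[0,0,0],0]

```text
clock: 6.72
tool_pos: [0.4842, -0.0477, 0.1137]
eef_rot: [0.478, 0.522, -0.476, 0.522]
contact_force: [0.6, 0.2, 0.5]
opening: 0.008
```

```bash
python3 - <<'E'
from h import *
from plant import r
rel(r);d=wsnap(r,"w4")
E
```

```text
t 6.72 stud in tool y,z mm [111.6 -20.7] z 0.1137 yaw 5.2 F tool [-0.5  0.6 -0.2] tilt [0.002 0.001]
```

View pics/w4.png

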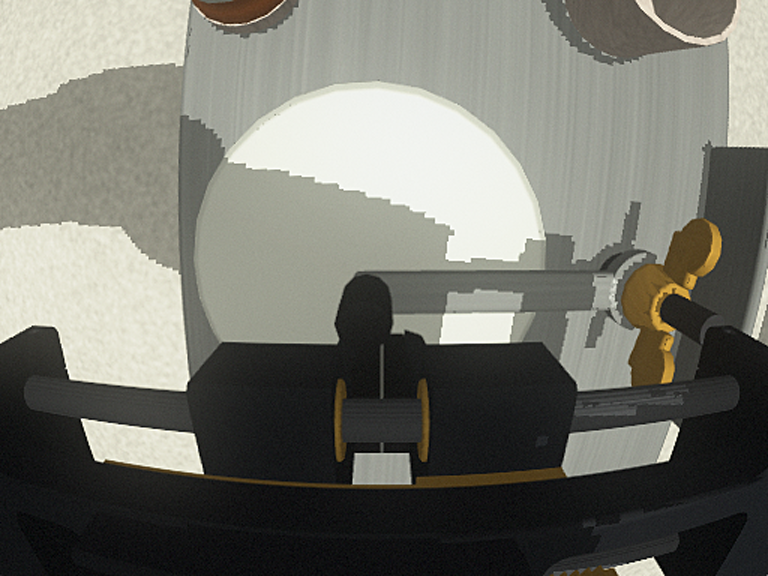

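Knob is touching the fingers at ~(363,300); bar edges run (357,272)–(600,271) and (420,313)–(590,311).

```bash
python3 - <<'E'
from h import *
d=dict(np.load("pics/w4.npz"))
q=lambda u,v,z:wonz(d,u/1.5,v/1.5,z)[:2]*1000
for a,b in(((400,272),(600,271)),((420,313),(590,311))):
    A,B=q(*a,.09),q(*b,.09);w=B-A;print(A.round(1),B.round(1),"deg",np.degrees(np.arctan2(w[1],w[0])).round(2))
A,B=q(640,356,.122),q(700,232,.125);w=B-A;print("wing",A,B,np.degrees(np.arctan2(w[1],w[0])))
E
```

```text
[489.3 -18.9] [569.4 -10.9] deg 5.69
[498.4 -34.1] [568.5 -27.8] deg 5.08
wing [575.88956798 -33.75648585] [588.23690914  13.07335058] 75.2293218915621
```

Call:
drive_tool:
  deltas:
    - [[1.5,0,0],[0,-0.05,-0.3],0]
    - [[1.5,0,0],[0,-0.05,-0.3],0]
    - [[0,0,0],[0,0,0],0]
    - [[0,0,0],[0,0,0.6],0]
    - [[0,0,0],[0,0,0.8],0]
    - [[0,0,0],[-3,0,0.5],0]
    - [[0,0,0],[-3,0,0],0]
    - [[0,0,0],[-2,0,0],0]
    - [[-6.8,0,0],[0,0,0],0]
    - [[-6.8,0,0],[0,0,0],0]
    - [[-6.8,0,0],[0,0,0],0]
    - [[-6.8,0,0],[0,0,0],0]

```text
clock: 7.77
tool_pos: [0.4829, -0.0632, 0.1929]
eef_rot: [0.355, 0.611, -0.356, 0.611]
contact_force: [0.3, 0.2, -0.3]
opening: 0.002
```

Call:
drive_tool:
  deltas:
    - [[-6.8,0,0],[0,0,0],0]
    - [[-6.8,0,0],[0,0,0],0]
    - [[-6.8,0,0],[0,0,0],0]
    - [[-6.8,0,0],[0,0,0],0]
    - [[-6.8,0,0],[0,0,0],0]
    - [[-6.8,0,0],[0,0,0],0]
    - [[-6.8,0,0],[0,0,0],0]
    - [[-6.8,0,0],[0,0,0],0]
    - [[0,0,0],[0,0,0],0]

```text
clock: 8.52
tool_pos: [0.4828, -0.0634, 0.1926]
eef_rot: [0.038, 0.706, -0.038, 0.706]
contact_force: [0.3, -0.3, -0.9]
opening: 0.011
```

```bash
python3 - <<'E'
from h import *
from plant import r
rel(r);go(r,[.6117,-.0541,.114],84);print(r.get_state()["q"].round(2))
E
```

```text
t 8.52 stud in tool y,z mm [ 58. 105.] z 0.1926 yaw 83.8 F tool [ 0.9 -0.3  0.3] tilt [-0. -0.]
at [ 0.4828 -0.0634  0.1926] yaw 83.8 xaxis [-0. -0. -1.]
shift cm (tool now) [ 7.86  2.31 12.71]
turn about x, deg -0.2
[ 0.2   0.61 -0.26  2.03  0.3   0.54  1.19]
```

Call:
drive_tool:
  deltas:
    - [[0,0,0],[0,0.58,3.18],0]
    - [[0,0,0],[0,0.58,3.18],0]
    - [[0,0,0],[0,0.58,3.18],0]
    - [[0,0,0],[0,0.57,3.17],0]
    - [[0,0,0],[0,0,0],0]
    - [[0,0,0],[0,0,0],0]

```text
clock: 9.02
tool_pos: [0.6128, -0.0533, 0.1921]
eef_rot: [0.04, 0.706, -0.04, 0.706]
contact_force: [-0.3, 0.1, 0.1]
opening: 0.005
```

```bash
python3 - <<'E'
from h import *
from plant import r
rel(r);wsnap(r,"w5");go(r,[.6117,-.0541,.114],84)
E
```

```text
t 9.02 stud in tool y,z mm [ 33.9 -23.3] z 0.1921 yaw 83.6 F tool [-0.1  0.1 -0.3] tilt [0. 0.]
at [ 0.6112 -0.0535  0.1921] yaw 83.6 xaxis [-0.002 -0.    -1.   ]
shift cm (tool now) [ 7.81 -0.05  0.07]
turn about x, deg -0.4
```

View pics/w5.png

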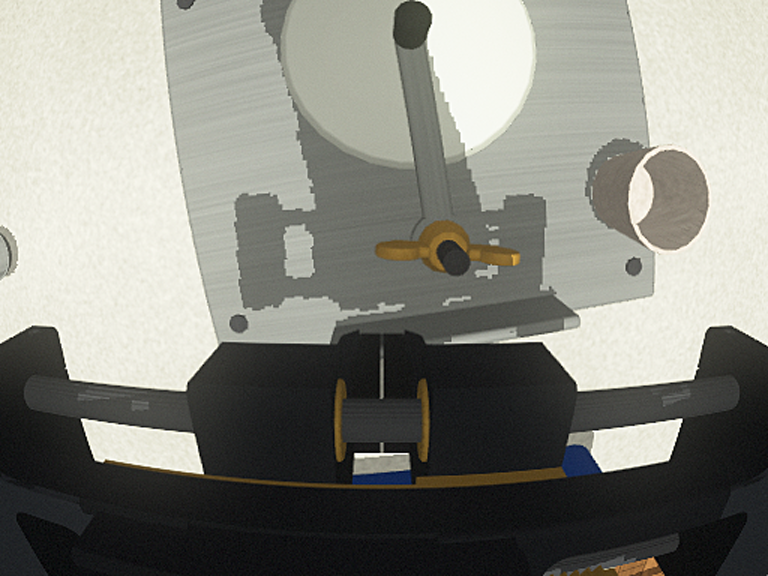

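Bar now straight over the lid: knob top (412,22), wing ends (378,250) and (520,258).

```bash
python3 - <<'E'
from h import *
d=dict(np.load("pics/w5.npz"))
q=lambda u,v,z:wonz(d,u/1.5,v/1.5,z)[:2]*1000
k,s,a,b=q(414,20,.124),q(456,262,.138),q(380,248,.126),q(518,258,.126)
g=lambda w:np.degrees(np.arctan2(w[1],w[0])).round(1)
print(k,s,a,b,"bar",g(s-k),"wing",g(b-a),np.hypot(*(b-a)),"mid",(a+b)/2)
E
```

```text
[479.92985563 -22.75190745] [592.1261431  -17.47152917] [584.4827481  -50.20327421] [596.1483793   14.60888297] bar 2.7 wing 79.8 65.85364583399807 mid [590.3155637  -17.79719562]
```

Call:
drive_tool:
  deltas:
    - [[0,0,0],[2,0,0],0]
    - [[0,0,0],[2,0,0],0]
    - [[0,0,0],[2,0,0],0]
    - [[0,0,0],[1.8,0,0],0]
    - [[0,0,0],[0,0,0],0]
    - [[0,0,0],[0,0,-0.3],0]
    - [[0,0,0],[0,0,0],0]

```text
clock: 9.65
tool_pos: [0.6081, -0.0528, 0.1156]
eef_rot: [0.039, 0.706, -0.039, 0.706]
contact_force: [0.0, 0.2, 0.4]
opening: 0.004
```

```bash
python3 - <<'E'
from h import *
from plant import r
rel(r)
E
```

```text
t 9.65 stud in tool y,z mm [ 34.  -18.4] z 0.1156 yaw 83.7 F tool [-0.4  0.2 -0. ] tilt [-0. -0.]
```

Call:
drive_tool:
  deltas:
    - [[0,0,0],[0.1,0,-0.25],0]
    - [[5,0,0],[0,-0.12,-0.3],0]
    - [[5,0,0],[0,-0.12,-0.3],0]
    - [[5,0,0],[0,-0.12,-0.3],0]
    - [[5,0,0],[0,-0.12,-0.3],0]
    - [[5,0,0],[0,-0.12,-0.3],0]
    - [[5,0,0],[0,-0.12,-0.3],0]
    - [[5,0,0],[0,-0.12,-0.3],0]
    - [[5,0,0],[0,-0.12,-0.3],0]
    - [[5,0,0],[0,-0.12,-0.3],0]
    - [[5,0,0],[0,-0.12,-0.3],0]
    - [[5,0,0],[0,-0.12,-0.3],0]

```text
clock: 10.65
tool_pos: [0.5727, -0.0477, 0.1149]
eef_rot: [0.362, 0.607, -0.362, 0.608]
contact_force: [-1.3, -2.6, -0.8]
opening: 0.007
```

```bash
python3 - <<'E'
from h import *
from plant import r
rel(r)
E
```

```text
t 10.65 stud in tool y,z mm [ 32.9 -17.1] z 0.1149 yaw 28.4 F tool [ 0.8 -2.4  1.7] tilt [ 0.002 -0.001]
```

Call:
drive_tool:
  deltas:
    - [[5,0,0],[0,-0.13,-0.3],0]
    - [[5,0,0],[0,-0.13,-0.3],0]
    - [[5,0,0],[0,-0.13,-0.3],0]
    - [[5,0,0],[0,-0.13,-0.3],0]
    - [[5,0,0],[0,-0.13,-0.3],0]
    - [[5,0,0],[0,-0.13,-0.3],0]
    - [[5,0,0],[0,-0.13,-0.3],0]
    - [[5,0,0],[0,-0.13,-0.3],0]
    - [[5,0,0],[0,-0.13,-0.3],0]
    - [[5,0,0],[0,-0.13,-0.3],0]
    - [[5,0,0],[0,-0.13,-0.3],0]
    - [[5,0,0],[0,-0.13,-0.3],0]

```text
clock: 11.65
tool_pos: [0.5572, -0.0131, 0.1147]
eef_rot: [0.618, 0.345, -0.617, 0.346]
contact_force: [-0.1, -2.2, -1.5]
opening: 0.008
```

```bash
python3 - <<'E'
from h import *
from plant import r
rel(r);print(r.get_state()["q"].round(2));wsnap(r,"w6")
E
```

```text
t 11.65 stud in tool y,z mm [ 33.  -15.7] z 0.1147 yaw -31.6 F tool [1.5 1.1 1.9] tilt [ 0.002 -0.   ]
[-0.22  0.82  0.28  1.9  -0.46  0.48 -0.17]
```

View pics/w6.png

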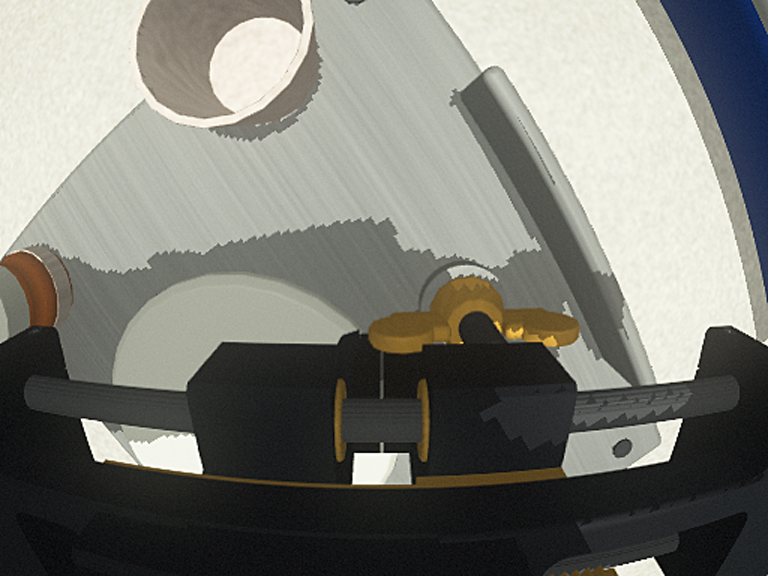

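Wing lies flush against the fingers at (410,335) and has turned ~114°. I'll continue the stroke.

Call:
drive_tool:
  deltas:
    - [[5,0,0],[0,-0.13,-0.3],0]
    - [[5,0,0],[0,-0.13,-0.3],0]
    - [[5,0,0],[0,-0.13,-0.3],0]
    - [[5,0,0],[0,-0.13,-0.3],0]
    - [[5,0,0],[0,-0.13,-0.3],0]
    - [[5,0,0],[0,-0.13,-0.3],0]
    - [[5,0,0],[0,-0.13,-0.3],0]
    - [[5,0,0],[0,-0.13,-0.3],0]
    - [[5,0,0],[0,-0.13,-0.3],0]
    - [[5,0,0],[0,-0.13,-0.3],0]
    - [[5,0,0],[0,-0.13,-0.3],0]
    - [[5,0,0],[0,-0.13,-0.3],0]

```text
clock: 12.7
tool_pos: [0.5783, 0.018, 0.1144]
eef_rot: [-0.707, 0.008, 0.707, 0.009]
contact_force: [-1.3, -1.5, -0.3]
opening: 0.008
```

Call:
drive_tool:
  deltas:
    - [[5,0,0],[0,-0.13,-0.3],0]
    - [[5,0,0],[0,-0.13,-0.3],0]
    - [[5,0,0],[0,-0.13,-0.3],0]
    - [[0,0,0],[0,0,0],0]

```text
clock: 13.03
tool_pos: [0.5881, 0.0215, 0.114]
eef_rot: [-0.7, 0.1, 0.7, 0.1]
contact_force: [-1.1, 0.8, 0.1]
opening: 0.003
```

```bash
python3 - <<'E'
from h import *
from plant import r
rel(r);print(r.get_state()["q"].round(2))
E
```

```text
t 13.03 stud in tool y,z mm [ 35.4 -15.9] z 0.114 yaw -106.3 F tool [-0.1 -0.5  1.3] tilt [0.    0.001]
[-0.47  0.94  0.66  1.81 -0.87  0.71 -1.16]
```

Call:
drive_tool:
  deltas:
    - [[0,0,0],[0,0,0.8],0]
    - [[0,0,0],[-2,0,0],0]
    - [[0,0,0],[-2,0,0],0]
    - [[0,0,0],[-2,0,0],0]
    - [[-7,0,0],[0,0.32,0.41],0]
    - [[-7,0,0],[0,0.32,0.41],0]
    - [[-7,0,0],[0,0.32,0.41],0]
    - [[-7,0,0],[0,0.32,0.41],0]
    - [[-7,0,0],[0,0.32,0.41],0]
    - [[-7,0,0],[0,0.32,0.41],0]
    - [[-7,0,0],[0,0.32,0.41],0]
    - [[-7,0,0],[0,0.32,0.41],0]

```text
clock: 14.03
tool_pos: [0.552, -0.0054, 0.1743]
eef_rot: [0.664, 0.244, -0.663, 0.243]
contact_force: [-0.5, 0.8, -0.6]
opening: 0.005
```

Call:
drive_tool:
  deltas:
    - [[-7,0,0],[0,0.32,0.41],0]
    - [[-7,0,0],[0,0.32,0.41],0]
    - [[-7,0,0],[0,0.32,0.41],0]
    - [[-7,0,0],[0,0.32,0.41],0]
    - [[-7,0,0],[0,0.32,0.41],0]
    - [[-7,0,0],[0,0.32,0.41],0]
    - [[-7,0,0],[0,0.32,0.41],0]
    - [[-7,0,0],[0,0.32,0.41],0]
    - [[-7,0,0],[0,0.32,0.41],0]
    - [[-7,0,0],[0,0.32,0.41],0]
    - [[-7,0,0],[0,0.32,0.41],0]
    - [[-7,0,0],[0,0.32,0.41],0]

```text
clock: 15.03
tool_pos: [0.5776, -0.0568, 0.1745]
eef_rot: [0.331, 0.625, -0.33, 0.626]
contact_force: [0.1, -0.2, 0.2]
opening: 0.007
```

Call:
drive_tool:
  deltas:
    - [[-7,0,0],[0,0.32,0.41],0]
    - [[-7,0,0],[0,0.32,0.41],0]
    - [[-7,0,0],[0,0.32,0.41],0]
    - [[-7,0,0],[0,0.32,0.41],0]
    - [[-7,0,0],[0,0.32,0.41],0]
    - [[-4,0,0],[0,0.2,0.25],0]
    - [[0,0,0],[0,0,0],0]
    - [[0,0,0],[0,0,0],0]

```text
clock: 15.7
tool_pos: [0.6061, -0.0576, 0.1742]
eef_rot: [0.106, 0.699, -0.106, 0.699]
contact_force: [0.2, -0.6, -0.6]
opening: 0.007
```

```bash
python3 - <<'E'
from h import *
from plant import r
rel(r);wsnap(r,"w7")
E
```

```text
t 15.7 stud in tool y,z mm [ 35.  -24.1] z 0.1742 yaw 72.8 F tool [ 0.6 -0.5  0.4] tilt [0.001 0.001]
```

View pics/w7.png

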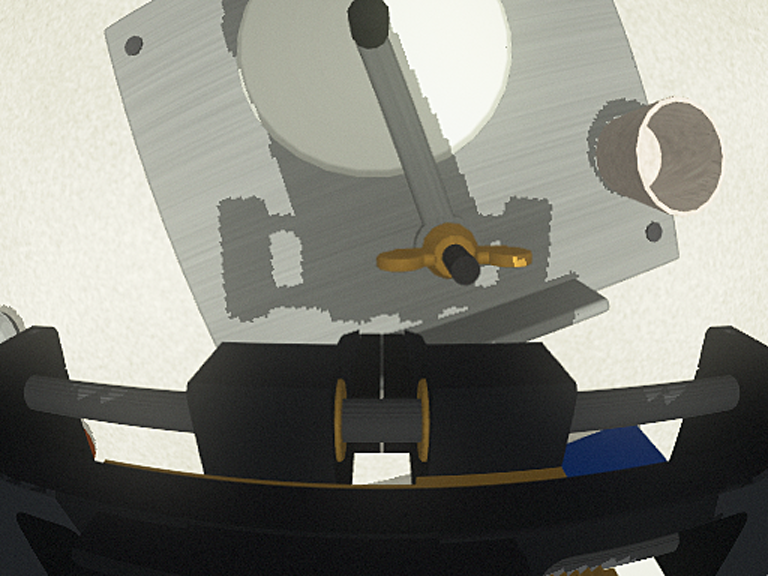

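Bar still straight; the second wing lies parallel to the fingers at (400,258). Descending for stroke two; its first 95° are safely before the earliest possible stop.

Call:
drive_tool:
  deltas:
    - [[0,0,0],[2,0,0],0]
    - [[0,0,0],[2,0,0],0]
    - [[0,0,0],[2,0,0],0]
    - [[0,0,0],[0,0,-0.4],0]
    - [[0,0,0],[0,0,-0.4],0]
    - [[5,0,0],[0,-0.12,-0.3],0]
    - [[5,0,0],[0,-0.12,-0.3],0]
    - [[5,0,0],[0,-0.12,-0.3],0]
    - [[5,0,0],[0,-0.13,-0.3],0]
    - [[5,0,0],[0,-0.13,-0.3],0]
    - [[5,0,0],[0,-0.13,-0.3],0]
    - [[5,0,0],[0,-0.13,-0.3],0]

```text
clock: 16.75
tool_pos: [0.577, -0.0524, 0.1155]
eef_rot: [0.313, 0.633, -0.313, 0.635]
contact_force: [-0.4, -1.4, -1.0]
opening: 0.006
```

Call:
drive_tool:
  deltas:
    - [[5,0,0],[0,-0.13,-0.3],0]
    - [[5,0,0],[0,-0.13,-0.3],0]
    - [[5,0,0],[0,-0.13,-0.3],0]
    - [[5,0,0],[0,-0.13,-0.3],0]
    - [[5,0,0],[0,-0.13,-0.3],0]
    - [[5,0,0],[0,-0.13,-0.3],0]
    - [[5,0,0],[0,-0.13,-0.3],0]
    - [[5,0,0],[0,-0.13,-0.3],0]
    - [[5,0,0],[0,-0.13,-0.3],0]
    - [[5,0,0],[0,-0.13,-0.3],0]
    - [[5,0,0],[0,-0.13,-0.3],0]
    - [[5,0,0],[0,-0.13,-0.3],0]

```text
clock: 17.75
tool_pos: [0.5551, -0.0206, 0.1151]
eef_rot: [0.588, 0.393, -0.588, 0.392]
contact_force: [-1.4, -1.3, -0.6]
opening: 0.007
```

```bash
python3 - <<'E'
from h import *
from plant import r
rel(r);print(r.get_state()["joint_torque"].round(2))
E
```

```text
t 17.75 stud in tool y,z mm [ 34.  -18.1] z 0.1151 yaw -22.6 F tool [ 0.6 -0.8  1.8] tilt [0.    0.001]
[  0.22 -51.78   3.91  -9.47   0.11  -0.28   0.76]
```

Call:
drive_tool:
  deltas:
    - [[2,0,0],[0,-0.05,-0.12],0]
    - [[2,0,0],[0,-0.05,-0.12],0]
    - [[2,0,0],[0,-0.05,-0.12],0]
    - [[2,0,0],[0,-0.05,-0.12],0]
    - [[2,0,0],[0,-0.05,-0.12],0]

```text
clock: 18.17
tool_pos: [0.5565, -0.014, 0.1141]
eef_rot: [0.62, 0.341, -0.619, 0.341]
contact_force: [-2.3, -0.9, 1.0]
opening: 0.002
```

Call:
drive_tool:
  deltas:
    - [[2,0,0],[0,-0.05,-0.12],0]
    - [[2,0,0],[0,-0.05,-0.12],0]
    - [[2,0,0],[0,-0.05,-0.12],0]
    - [[2,0,0],[0,-0.05,-0.12],0]
    - [[2,0,0],[0,-0.05,-0.12],0]

```text
clock: 18.58
tool_pos: [0.558, -0.0076, 0.1137]
eef_rot: [0.647, 0.285, -0.647, 0.285]
contact_force: [-1.4, -1.3, 1.4]
opening: 0.001
```

Call:
drive_tool:
  deltas:
    - [[2,0,0],[0,-0.05,-0.12],0]
    - [[2,0,0],[0,-0.05,-0.12],0]
    - [[2,0,0],[0,-0.05,-0.12],0]
    - [[2,0,0],[0,-0.05,-0.12],0]
    - [[2,0,0],[0,-0.05,-0.12],0]

```text
clock: 19.0
tool_pos: [0.5606, -0.0017, 0.1137]
eef_rot: [0.67, 0.228, -0.669, 0.228]
contact_force: [-1.2, -1.6, 0.4]
opening: 0.006
```

Call:
drive_tool:
  deltas:
    - [[2,0,0],[0,-0.05,-0.12],0]
    - [[2,0,0],[0,-0.05,-0.12],0]
    - [[2,0,0],[0,-0.05,-0.12],0]
    - [[2,0,0],[0,-0.05,-0.12],0]
    - [[2,0,0],[0,-0.05,-0.12],0]

```text
clock: 19.42
tool_pos: [0.5642, 0.0037, 0.1136]
eef_rot: [0.687, 0.168, -0.687, 0.168]
contact_force: [-0.9, -1.4, 0.4]
opening: 0.007
```

Call:
drive_tool:
  deltas:
    - [[2,0,0],[0,-0.05,-0.12],0]
    - [[2,0,0],[0,-0.05,-0.12],0]
    - [[2,0,0],[0,-0.05,-0.12],0]
    - [[2,0,0],[0,-0.05,-0.12],0]
    - [[2,0,0],[0,-0.05,-0.12],0]
    - [[2,0,0],[0,-0.05,-0.12],0]

```text
clock: 19.92
tool_pos: [0.5695, 0.0091, 0.1135]
eef_rot: [-0.701, -0.096, 0.701, -0.096]
contact_force: [-2.0, -1.7, -0.3]
opening: 0.008
```

```bash
python3 - <<'E'
from h import *
from plant import r
rel(r);print(r.get_state()["joint_torque"].round(2))
E
```

```text
t 19.92 stud in tool y,z mm [ 31.6 -16.1] z 0.1135 yaw -74.4 F tool [0.3 1.1 2.4] tilt [-0. -0.]
[ -0.58 -51.71   7.84  -8.93  -0.23  -0.1    0.37]
```

Call:
drive_tool:
  deltas:
    - [[2,0,0],[0,-0.1,-0.12],0]
    - [[2,0,0],[0,-0.1,-0.12],0]
    - [[2,0,0],[0,-0.06,-0.12],0]
    - [[2,0,0],[0,-0.06,-0.12],0]
    - [[2,0,0],[0,-0.06,-0.12],0]

```text
clock: 20.33
tool_pos: [0.5745, 0.0142, 0.1135]
eef_rot: [-0.706, -0.034, 0.706, -0.034]
contact_force: [-1.9, -1.7, 0.8]
opening: 0.001
```

Call:
drive_tool:
  deltas:
    - [[2,0,0],[0,-0.06,-0.12],0]
    - [[2,0,0],[0,-0.06,-0.12],0]
    - [[2,0,0],[0,-0.06,-0.12],0]
    - [[2,0,0],[0,-0.06,-0.12],0]
    - [[2,0,0],[0,-0.06,-0.12],0]

```text
clock: 20.75
tool_pos: [0.5803, 0.0176, 0.1134]
eef_rot: [-0.706, 0.027, 0.707, 0.027]
contact_force: [-1.8, -1.3, -0.2]
opening: 0.005
```

Call:
drive_tool:
  deltas:
    - [[2,0,0],[0,-0.06,-0.12],0]
    - [[2,0,0],[0,-0.06,-0.12],0]
    - [[2,0,0],[0,-0.06,-0.12],0]
    - [[2,0,0],[0,-0.06,-0.12],0]
    - [[2,0,0],[0,-0.06,-0.12],0]
    - [[2,0,0],[0,-0.06,-0.12],0]
    - [[0,0,0],[0,0,0],0]

```text
clock: 21.33
tool_pos: [0.5882, 0.0203, 0.1133]
eef_rot: [-0.7, 0.1, 0.7, 0.101]
contact_force: [-1.4, 1.1, -0.1]
opening: 0.004
```

```bash
python3 - <<'E'
from h import *
from plant import r
rel(r);print(r.get_state()["joint_torque"].round(2))
E
```

```text
t 21.33 stud in tool y,z mm [ 34.3 -15.6] z 0.1133 yaw -106.3 F tool [ 0.1 -0.7  1.7] tilt [-0.  0.]
[ -0.19 -52.27  11.32  -8.93  -0.26  -0.21  -0.31]
```

Still turning freely (≈1.7 N), 368° done. Going back for stroke three.

Call:
drive_tool:
  deltas:
    - [[0,0,0],[0,0,0.8],0]
    - [[0,0,0],[-2,0,0],0]
    - [[0,0,0],[-2,0,0],0]
    - [[0,0,0],[-2,0,0],0]
    - [[-7,0,0],[0,0.32,0.41],0]
    - [[-7,0,0],[0,0.32,0.41],0]
    - [[-7,0,0],[0,0.32,0.41],0]
    - [[-7,0,0],[0,0.32,0.41],0]
    - [[-7,0,0],[0,0.32,0.41],0]
    - [[-7,0,0],[0,0.32,0.41],0]
    - [[-7,0,0],[0,0.32,0.41],0]
    - [[-7,0,0],[0,0.32,0.41],0]

```text
clock: 22.33
tool_pos: [0.5524, -0.0064, 0.1739]
eef_rot: [0.665, 0.243, -0.664, 0.243]
contact_force: [0.4, -0.2, -0.4]
opening: 0.004
```

Call:
drive_tool:
  deltas:
    - [[-7,0,0],[0,0.32,0.41],0]
    - [[-7,0,0],[0,0.32,0.41],0]
    - [[-7,0,0],[0,0.32,0.41],0]
    - [[-7,0,0],[0,0.32,0.41],0]
    - [[-7,0,0],[0,0.32,0.41],0]
    - [[-7,0,0],[0,0.32,0.41],0]
    - [[-7,0,0],[0,0.32,0.41],0]
    - [[-7,0,0],[0,0.32,0.41],0]
    - [[-7,0,0],[0,0.32,0.41],0]
    - [[-7,0,0],[0,0.32,0.41],0]
    - [[-7,0,0],[0,0.32,0.41],0]
    - [[-7,0,0],[0,0.32,0.41],0]

```text
clock: 23.33
tool_pos: [0.5779, -0.0578, 0.174]
eef_rot: [0.332, 0.625, -0.331, 0.625]
contact_force: [0.1, 0.7, -0.9]
opening: 0.007
```

Call:
drive_tool:
  deltas:
    - [[-7,0,0],[0,0.32,0.41],0]
    - [[-7,0,0],[0,0.32,0.41],0]
    - [[-7,0,0],[0,0.32,0.41],0]
    - [[-7,0,0],[0,0.32,0.41],0]
    - [[-7,0,0],[0,0.32,0.41],0]
    - [[-4,0,0],[0,0.2,0.25],0]
    - [[0,0,0],[0,0,0],0]
    - [[0,0,0],[0,0,0],0]

```text
clock: 24.0
tool_pos: [0.6063, -0.0586, 0.1738]
eef_rot: [0.107, 0.699, -0.106, 0.699]
contact_force: [-0.1, 0.6, -0.7]
opening: 0.002
```

```bash
python3 - <<'E'
from h import *
from plant import r
rel(r);wsnap(r,"w8")
E
```

```text
t 24.0 stud in tool y,z mm [ 35.9 -24.6] z 0.1738 yaw 72.7 F tool [ 0.7  0.5 -0.2] tilt [0.    0.001]
```

View pics/w8.png

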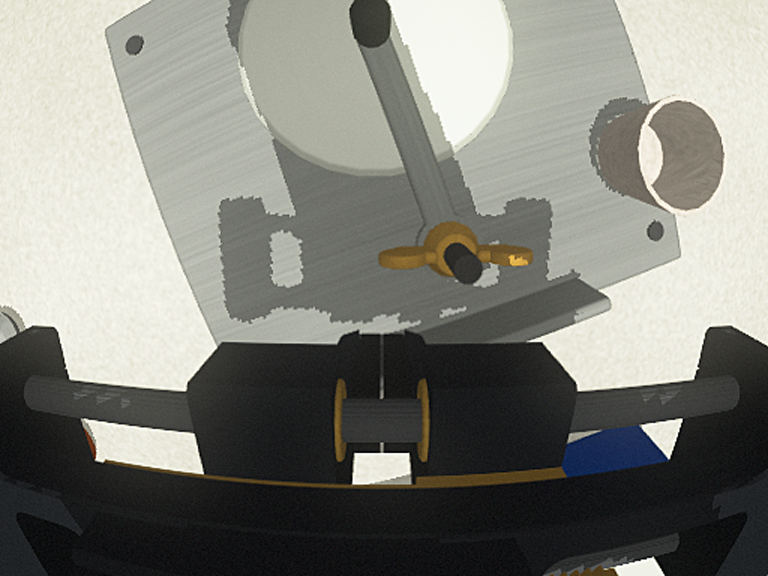

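Same wing attitude as after stroke one, bar still straight. Stroke three goes in small steps, watching the force.

Call:
drive_tool:
  deltas:
    - [[0,0,0],[2,0,0],0]
    - [[0,0,0],[2,0,0],0]
    - [[0,0,0],[2,0,0],0]
    - [[0,0,0],[0,0.1,-0.4],0]
    - [[0,0,0],[0,0,-0.4],0]
    - [[2,0,0],[0,-0.05,-0.12],0]
    - [[2,0,0],[0,-0.05,-0.12],0]
    - [[2,0,0],[0,-0.05,-0.12],0]

```text
clock: 24.72
tool_pos: [0.5959, -0.056, 0.115]
eef_rot: [0.144, 0.691, -0.144, 0.693]
contact_force: [0.3, -0.0, -0.2]
opening: 0.006
```

```bash
python3 - <<'E'
from h import *
from plant import r
rel(r)
E
```

```text
t 24.72 stud in tool y,z mm [ 34.8 -17.8] z 0.115 yaw 66.5 F tool [0.2 0.1 0.3] tilt [ 0.002 -0.   ]
```

Call:
drive_tool:
  deltas:
    - [[2,0,0],[0,-0.05,-0.15],0]
    - [[2,0,0],[0,-0.05,-0.15],0]
    - [[2,0,0],[0,-0.05,-0.12],0]
    - [[2,0,0],[0,-0.05,-0.12],0]
    - [[2,0,0],[0,-0.05,-0.12],0]

```text
clock: 25.13
tool_pos: [0.5886, -0.0556, 0.114]
eef_rot: [0.204, 0.677, -0.204, 0.678]
contact_force: [0.6, -0.7, 0.1]
opening: 0.009
```

Call:
drive_tool:
  deltas:
    - [[2,0,0],[0,-0.05,-0.12],0]
    - [[2,0,0],[0,-0.05,-0.12],0]
    - [[2,0,0],[0,-0.05,-0.12],0]
    - [[2,0,0],[0,-0.05,-0.12],0]
    - [[2,0,0],[0,-0.05,-0.12],0]

```text
clock: 25.55
tool_pos: [0.5817, -0.0538, 0.1136]
eef_rot: [0.262, 0.657, -0.262, 0.657]
contact_force: [0.1, -1.0, -0.3]
opening: 0.006
```

```bash
python3 - <<'E'
from h import *
from plant import r
rel(r)
E
```

```text
t 25.55 stud in tool y,z mm [ 34.9 -16.8] z 0.1136 yaw 46.5 F tool [ 0.3 -0.6  0.7] tilt [-0. -0.]
```

Call:
drive_tool:
  deltas:
    - [[2,0,0],[0,-0.05,-0.13],0]
    - [[2,0,0],[0,-0.05,-0.13],0]
    - [[2,0,0],[0,-0.05,-0.12],0]
    - [[2,0,0],[0,-0.05,-0.12],0]
    - [[2,0,0],[0,-0.05,-0.12],0]

```text
clock: 25.97
tool_pos: [0.5757, -0.0507, 0.1136]
eef_rot: [0.318, 0.632, -0.318, 0.631]
contact_force: [0.4, -1.1, 0.1]
opening: 0.007
```

Call:
drive_tool:
  deltas:
    - [[2,0,0],[0,-0.05,-0.12],0]
    - [[2,0,0],[0,-0.05,-0.12],0]
    - [[2,0,0],[0,-0.05,-0.12],0]
    - [[2,0,0],[0,-0.05,-0.12],0]
    - [[2,0,0],[0,-0.05,-0.12],0]

```text
clock: 26.38
tool_pos: [0.5704, -0.047, 0.1137]
eef_rot: [0.372, 0.602, -0.372, 0.601]
contact_force: [-0.6, -1.6, -0.3]
opening: 0.001
```

```bash
python3 - <<'E'
from h import *
from plant import r
rel(r)
E
```

```text
t 26.38 stud in tool y,z mm [ 34.1 -16.5] z 0.1137 yaw 26.5 F tool [ 0.3 -1.3  1.1] tilt [-0.  0.]
```

Call:
drive_tool:
  deltas:
    - [[2,0,0],[0,-0.05,-0.12],0]
    - [[2,0,0],[0,-0.05,-0.12],0]
    - [[2,0,0],[0,-0.05,-0.12],0]
    - [[2,0,0],[0,-0.05,-0.12],0]
    - [[2,0,0],[0,-0.05,-0.12],0]

```text
clock: 26.8
tool_pos: [0.5684, -0.0465, 0.1142]
eef_rot: [0.423, 0.563, -0.424, 0.569]
contact_force: [4.7, -11.4, -4.3]
opening: 0.009
```

Force jumped to 12 N: possibly home. Checking before anything else.

```bash
python3 - <<'E'
from h import *
from plant import r
rel(r);d=wsnap(r,"w9")
c=d["color"][100:300,150:];cv2.imwrite("pics/w9c.png",cv2.resize(c[:,:,::-1],None,fx=2,fy=2,interpolation=2))
rel(r)
E
```

```text
t 26.8 stud in tool y,z mm [ 32.4 -21.3] z 0.1142 yaw 16.4 F tool [ 4.4  1.2 12.2] tilt [ 0.006 -0.005]
t 26.85 stud in tool y,z mm [ 32.4 -21.5] z 0.1142 yaw 16.3 F tool [ 3.2  2.1 10.9] tilt [ 0.006 -0.006]
```

View pics/w9c.png

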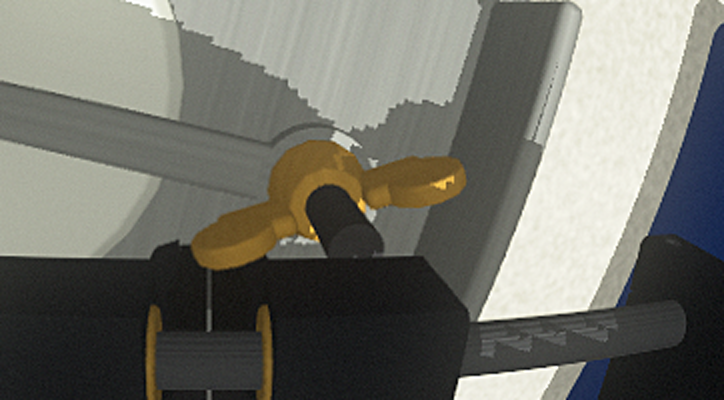

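Wing (left end (220,245), right end (450,178)) lags behind the fingers, so it's stopped. A further 2 mm push will confirm it's a hard stop.

Call:
drive_tool:
  deltas:
    - [[0,0,0],[0,0,-0.1],0]
    - [[0,0,0],[0,0,-0.1],0]
    - [[0,0,0],[0,0,0],0]

```text
clock: 27.1
tool_pos: [0.5683, -0.0464, 0.1143]
eef_rot: [0.423, 0.563, -0.424, 0.57]
contact_force: [4.8, -12.4, -4.5]
opening: 0.004
```

```bash
python3 - <<'E'
from h import *
from plant import r
rel(r)
E
```

```text
t 27.1 stud in tool y,z mm [ 32.4 -21.1] z 0.1143 yaw 16.4 F tool [ 4.6  1.1 13.3] tilt [ 0.007 -0.007]
```

Hard stop: no movement, force up to 13 N. Backing off and checking bar and nut by number.

Call:
drive_tool:
  deltas:
    - [[0,0,0],[0,0,0.5],0]
    - [[0,0,0],[0,0,0.5],0]
    - [[0,0,0],[0,0,1],0]
    - [[0,0,0],[-3,0,1],0]
    - [[0,0,0],[-3,0,2],0]
    - [[0,0,0],[-3,0,3],0]
    - [[0,0,0],[-3,0,3],0]
    - [[0,0,0],[-2,0,3],0]
    - [[0,0,0],[0,0,0],0]
    - [[0,0,0],[0,0,0],0]

```text
clock: 27.93
tool_pos: [0.606, -0.1757, 0.2539]
eef_rot: [0.423, 0.566, -0.422, 0.568]
contact_force: [0.6, 0.1, -0.9]
opening: 0.002
```

```bash
python3 - <<'E'
from h import *
from plant import r
rel(r)
g=lambda w:np.degrees(np.arctan2(w[1],w[0])).round(1)
d=dict(np.load("pics/w9.npz"));a,b=[wonz(d,u,v,.12)[:2]*1000 for u,v in((251,223),(381,187))]
print("w9 wing",a,b,g(b-a))
d=wsnap(r,"w10")
hsv=cv2.cvtColor(d["color"],cv2.COLOR_RGB2HSV)
m=cv2.inRange(hsv,(10,120,60),(30,255,255))
n,l,st,ce=cv2.connectedComponentsWithStats(m);print([(st[i][:5],ce[i].round()) for i in range(1,n) if st[i][4]>40])
vv,uu=np.nonzero(m);P=np.array([wonz(d,u,v,.115)[:2]*1000 for u,v in zip(uu,vv)])
P=P[np.hypot(*(P-S*1000).T)<45];w=cv2.fitLine(P.astype(np.float32),2,0,.01,.01).ravel();print("wing axis",g(w[:2]),len(P),P.mean(0))
dk=cv2.inRange(d["color"],(0,0,0),(55,55,55));n,l,st,ce=cv2.connectedComponentsWithStats(dk)
for i in range(1,n):
    if 40<st[i][4]<3000: print("dark",st[i][:5],ce[i].round(1),(wonz(d,*ce[i],.124)*1000).round(1))
E
```

```text
t 27.93 stud in tool y,z mm [  33.2 -155.7] z 0.2539 yaw 16.5 F tool [0.9 0.6 0. ] tilt [ 0.003 -0.   ]
w9 wing [563.3843283  -32.23664335] [618.36027169   2.06175277] 32.0
[(array([505,   0,   7,  25, 124], dtype=int32), array([509.,  11.])), (array([250,   8,  73,  30, 698], dtype=int32), array([288.,  23.])), (array([496, 182,  16,  49, 377], dtype=int32), array([506., 211.])), (array([223, 253,   8,  55, 304], dtype=int32), array([226., 280.])), (array([278, 253,   8,  55, 293], dtype=int32), array([282., 280.])), (array([ 405,  279,   50,   35, 1021], dtype=int32), array([431., 296.])), (array([ 84, 284,  48,  16, 358], dtype=int32), array([110., 291.])), (array([  70,  302,  307,   24, 1825], dtype=int32), array([264., 317.])), (array([380, 371,  62,  13, 405], dtype=int32), array([417., 379.]))]
wing axis 35.5 710 [593.60976159 -21.39958788]
dark [ 0  0  6 15 47] [1.6 5.6] [252.8 -47.3 124. ]
dark [184 221  55  13  89] [213.1 229. ] [ 581.6 -229.7  124. ]
```

```bash
python3 - <<'E'
from h import *
from plant import r
t=np.radians(182);K=np.r_[S+.115*np.array([np.cos(t),np.sin(t)]),.124]
for n in("scene","side"):
    d=r.snapshot(n);u,v=proj(d,K);c=d["color"][int(v)-8:int(v)+22,int(u)-25:int(u)+25]
    m=(c.max(2)<75).astype(np.uint8);k,l,st,ce=cv2.connectedComponentsWithStats(m)
    print(n,"expected top",round(u,1),round(v,1))
    for i in range(1,k):
        if st[i][4]>12:
            x,y,w,h=st[i][:4];uu,vv=x+w/2-.5+int(u)-25,y+int(v)-8+2.5
            p=onz(d,uu,vv,.124)[:2];e=p-S;print(st[i],"knob",(p*1000).round(1),"bar deg",np.degrees(np.arctan2(-e[1],-e[0])).round(1))
print(r.get_state()["contact_force"].round(1))
E
```

```text
scene expected top 256.6 174.5
[24  7  4 11 41] knob [483.  -18.9] bar deg 1.0
side expected top 244.6 190.9
[34  0  9  5 23] knob [520.8   1.4] bar deg -14.2
[ 0  3  3  6 13] knob [420.8  19.5] bar deg -11.9
[ 23   9  27  16 128] knob [500.7 -43.8] bar deg 16.1
[ 0.4  0.6 -1.1]
```

```bash
python3 - <<'E'
from h import *
d=dict(np.load("pics/w9.npz"))
for a,b in(((150,141),(280,171.5)),((150,170),(270,197))):
    w=(wonz(d,*b,.09)-wonz(d,*a,.09))[:2];print(np.degrees(np.arctan2(w[1],w[0])))
from plant import r
r.finish_job()
E
```

```text
2.4722322986833287
3.210424663411021
the job is handed in; nothing more can be done
```

The lid is fastened and the job is handed in at about 28 s of the 64 s allowed; no verdict is reported.

- **Bar:** I pushed it by the knob with the closed fingertips until it lay across the lid. Late checks put it at 2.5–3.2° from the close wrist view at the stop and 1.0° from the scene view, against a target of 2.0° ± 6.9°.
- **Wing nut:** Three one-sided strokes turned it about 7.1 rad in all, inside the expected 5.5–9. It then stopped hard. An extra 2 mm of commanded push only raised the force from about 12 to 13 N with no movement. After I backed off, the wing axis read 35.5°, against 32° just before, so it stayed put to within measurement error.
- **Contacts:** The highest finger force I read was about 14 N, and the arm ended clear of everything. I planned the paths to clear the bystanders and saw no sign of touching one, but I did not measure their final positions.

The side-view knob check failed: its dark mask picked up clutter and gave no usable angle. I relied on the other two views for the bar.

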